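Swing the catch tray under the tipping pot and empty the spindles into it

TASK

Empty the three turned spindles from the tipping pot into its catch tray. First set the tool that stands in the tray's swing path onto the middle of the bench mat, the same way up and leaving the other two tools alone, then swing the tray a quarter turn about its pinned corner, hitting no tool, until it stands square against the stop rail under the pot. Tip the pot right over with its lever so that all three spindles drop into the tray, then bring the pot back fully upright, with the tray still square against the rail and the things round about undisturbed.

Things in the scene. Friction and masses are not known exactly. Their poses are not given: they have to be found in the camera images.
- tip_stand: Grey pot-tipping stand fixed to the table. Origin: axis of the tray's corner pin (head 18 mm wide, 29 mm high) at table height; z up, +x along the parked tray, -x to the stand's foot, +y to the robot's side, where the tray swings. A flat bar, 24 mm wide, 5 mm thick, runs along the x axis from x = 0.012 to -0.188; the foot plate lies between x = -0.103 and -0.173.
- stop_rail (a point): Middle of the stop rail's face, 10 mm above the table, axes as tip_stand, at (-0.103, 0.078) in its frame. The steel rail is 20 mm high and 166 mm long along y; the tray's long side comes flat against it.
- trunnion (a point): Middle of the pot's horizontal tilt axis, axes as tip_stand, at (-0.080, 0.078, 0.132) in its frame; the axis lies along y. Upright, the aluminium pot (72 mm across the rim) reaches from 45 mm below to 41 mm above it. Two raked side arms carry the axis 46 mm either side; bearings 30 mm across.
- tray: Open aluminium catch tray, 0.3 to 0.6 kg, loose on the table, with the eye at one corner captive on the pin (1.5 mm play). Origin: eye's axis, underside. Tray: x 0.013 to 0.143, y 0.013 to 0.103, 40 mm high, walls 3 mm. Parked, its axes are within 0.15 rad of tip_stand's; swung anticlockwise from above, its x along tip_stand's +y, its wall y = 0.103 meets the stop rail.
- tray_free_end (a point): Outer corner of the tray at the free end of the long wall y = 0.013 (0.143, 0.013 in the tray's frame), 20 mm above the table, half-way up the wall. Pushing that wall from outside near this corner, with 1 to 6 N, swings the tray towards the stop rail. A small blue vice, 54 mm high, stands just beyond the pin (on tip_stand's -y side).
- pot (a joint): Tilt of pot and lever, rad: 0 = upright (end stop), grows as the pot tips towards tip_stand's +x, over the tray's place under it; end stop at 2.5. Stiff (3 to 4 N at the lever's handle), stays where it is left. The spindles have slid out by about 2.4.
- lever_grip (a point): Middle of the lever's handle, a black round bar 15 mm thick, 46 mm long, parallel to tip_stand's y, 90 mm from the trunnion axis, 90 mm to its +y side. At pot = 0 it points back (-x) and up, 18 degrees above level; it goes over the top and at pot = 2.5 points forward (+x), 19 degrees above level. It can be pinched from above (it turns in the grip) or pushed.
- mat_top (a point): Middle of the upper face of the flat cork bench mat (130 x 100 x 3 mm, fixed), x along its 130 mm side. It is empty. The tool in the way goes here.
- tape_mid (a point): Tape measure, one of three tools of which one, not always the same, is in the tray's way: within 0.02 of x = 0.020, y = 0.153 in tip_stand's frame. The others stand far behind. Stands on edge: 34 mm thick (own x), 66 mm long (own y -30 to +36 mm), 62 mm high, 0.19 kg. Point half-way up.
- bottle_mid (a point): White glue bottle with a nozzle, one of the three tools, standing: body 40 mm across, 94 mm high, nozzle up to 128 mm, 0.09 kg. Point half-way up the body, 47 mm above its foot.
- lamp_mid (a point): Black work lamp, one of the three tools, lying along its own y: 125 mm long, 39 mm high, gripped across its 26 mm barrel (own x), 0.3 kg. In the tray's way it lies within 0.3 rad of tip_stand's x. Point half-way up, 19.5 mm above the table.
- spindle_0_mid (a point): First of three turned steel spindles, 62 mm long, 16 mm thick, 0.07 kg, standing in the pot at the start. Point at its middle, z along it.
- spindle_1_mid (a point): Second spindle, as the first.
- spindle_2_mid (a point): Third spindle, as the first.
- solder_spool_mid (a point): Reel of solder, 54 mm across, 31 mm high; a bystander left of the parked tray. Point at its middle.
- masking_tape_mid (a point): Roll of masking tape, 94 mm across, 24 mm high; a bystander behind the stand, beside the vice. Point at its middle.
There are look-alikes about, which are no part of the job. Leave any blue look-alike of the part that bears bottle_mid alone.

How it is judged:
By the outcome, as a careful person would: the job done as asked, in the order asked, and still so for the second after the job is handed in, with the robot touching nothing.
It also fails if it takes over 72 s, if anything falls off the work surface, if the arm or the gripper's body presses on something with over 40 N, if the wrist force passes 120 N, or if a joint passes its speed limit or range.

ROBOT

A 7-joint arm with a two-finger parallel gripper is mounted at the origin on a cart in front of the work surface, level with it; the furniture and walls round the work are solid. World frame = base frame: x ahead of the robot, y to its left, z up, the work surface at z = 0. Lengths are in mm, angles in degrees, forces in N, time in s.
With the tool pointing down it reaches from about 400 to 850 mm from the base axis. Payload 6.9 kg.
Tool frame: the origin (TCP) lies at the very end of the fingers, on their centre line; the grasp point (between the pads) lies robot.pinch_z behind it (robot.pinch_z is the distance from the TCP to the grasp point, in mm); z points along the fingers, y is the line along which they close (so a half turn about z gives the same grasp; the last joint's range is limited). The gripper opens to 85 mm and grips with 20 to 120 N. Pads are 22 mm wide; open, the fingers measure 114 mm over their backs; the gripper's body (76 mm by 85 mm) begins 54 mm behind the grasp point. The pads swing forward as they close: fully open they stand 13 mm farther back than shut.
Start: joints at [-58.47, 29.078, -13.613, 85.955, 7.202, 65.827, -8.869], TCP at [268.939, 564.166, 231.275] pointing down, gripper open.
Joint ranges: [-176.47, 176.47], [-13.61, 117.27], [-81.72, 77.17], [0.22, 143.17], [-87.28, 267.28], [10, 112.55], [-165.47, 165.47]. Speed limits (degrees/s): [136.94, 136.94, 180, 180, 180, 180, 180].

INTERFACE

Orientations are given as a 3x3 rotation matrix whose columns are the frame's x, y, z axes.
In Python, from station import sense, eyes, robot gives the robot as it stands. The module is installed in compiled form; this text tells all that it offers.
- The arm moves only by the tool drive_tool, never from a script. Its argument "deltas" is a list of rows, each an object with "grip": the opening in per cent of the stroke, from 0 (shut) to 100 (fully open); "slide": the shift along the tool's x, y, z in m, a list of three; "turn": the turn about the tool's z in degrees. A call has exactly 10 rows; each row shifts and turns the commanded pose from where the row before left it, along the tool's axes as they then stand; what a row does not reach is not made up. A row lasts 1/12 s, in which the tool goes at most 41.7 mm and 7.16 degrees, less where a joint would pass 70% of its speed; a pose out of reach is approached as far as the arm can. A call with a gripper value outside its range is refused whole. The fingers move at their own pace and stop on an object; "grip_force" is the grip in N (left out, the last holds). Time passes only in rows, so rows that do not move let the fingers close, or fill a call up. It gives the time, the measured TCP pose, the force, the opening and the grip force at its end, in the units of the state.
- sense(): the state, without advancing time (a new reading comes with each control period).
- eyes.capture(name): name is "side" or "top"; returns a dict with "image" (420x560x3 uint8, red, green, blue), "fx", "fy", "cx", "cy" (pixels), "D" ([k1, k2, p1, p2, k3] as OpenCV has them; the pictures are not rectified), "eye" and "orientation" of the camera in the world. Camera axes: x right, y down, z forward; pixel columns grow to the right and rows downward; lengths in mm; the calibration is good to about 2 mm. A picture is of the moment at which its call begins. There is no depth.
- robot.hand_in(): hands the job in; it is judged then, once.
The state is a dict: "clock": time; "joint_pos": joint angles; "qvel": joint speeds; "effort": joint torques, N m; "tcp_pos": TCP position; "tool_rot": TCP orientation; "force": force on the tool from outside, world axes, zero at the start; "moment": the same for the moment, N m; "width": finger opening in mm; "grip_force": force on a finger pad.
Only numpy, scipy, OpenCV 4.12 (cv2) and the standard library are available. Lean on these libraries where they do the work, as an engineer would, in place of code of your own. Each camera call takes 0.05 s, during which the arm holds its last target. There are 200 camera calls.

## Working session

There is one attempt and no reset: what is moved stays moved. The work goes in short steps, Python scripts to look and compute and a tool call to move; the robot and the scene stay as the last step left them, time stands still between calls to the robot, and variables do not carry over. Pictures are saved under pics/ and viewed, at most 10 in all, crops included, and the job is handed in when it is done.

Besides the shell and the picture viewer there is one more tool, called after ">>>" as name([rows], argument=value, ...), one row to a line, values as JSON. drive_tool: Moves the arm, as the interface text tells. Its arguments: {"type":"object","properties":{"deltas":{"type":"array","items":{"type":"object","properties":{"grip":{"type":"number"},"slide":{"type":"array","items":{"type":"number"}},"turn":{"type":"number"}}}},"grip_force":{"type":"number"}},"required":["deltas"]}

```bash
mkdir -p pics
cat > h.py <<'E'
import numpy as np, cv2
from station import sense, eyes, robot
def cap(n,f=None):
    c=eyes.capture(n)
    if f: cv2.imwrite('pics/'+f,cv2.cvtColor(c['image'],cv2.COLOR_RGB2BGR))
    return c
def K(c): return np.array([[c['fx'],0,c['cx']],[0,c['fy'],c['cy']],[0,0,1.]])
def ray(c,u,v):
    p=cv2.undistortPoints(np.array([[[u,v]]],float),K(c),np.array(c['D'],float))[0,0]
    return np.array(c['orientation'])@np.array([p[0],p[1],1])
def onz(c,u,v,z):
    d=ray(c,u,v); e=np.array(c['eye'],float); return e+d*(z-e[2])/d[2]
def proj(c,P):
    R=np.array(c['orientation']).T; t=-R@np.array(c['eye'],float)
    return cv2.projectPoints(np.array(P,float).reshape(-1,1,3),cv2.Rodrigues(R)[0],t,K(c),np.array(c['D'],float))[0][:,0]
E
python3 - <<'E'
from h import *
for n in('side','top'):
    c=cap(n,n+'0.png'); print(n,c['eye'],np.round(c['orientation'],3).tolist(),c['fx'])
s=sense();print(s['clock'],s['tcp_pos'],np.round(s['tool_rot'],3).tolist(),s['width'],robot.pinch_z)
E
```

```text
side [ 133.80130456 -503.88558466  571.05569772] [[0.846, -0.272, 0.459], [-0.533, -0.4, 0.745], [-0.019, -0.875, -0.483]] 426.78343521576335
top [381.93057666 157.81242271 958.55856816] [[0.14, -0.967, 0.212], [-0.99, -0.137, 0.03], [0.0, -0.214, -0.977]] 423.2366672685061
0.1 [268.83892544 563.71289419 230.52969236] [[-0.903, 0.43, -0.001], [0.43, 0.903, -0.001], [-0.0, -0.002, -1.0]] 85.34759612074599 18.700000000000003
```

View pics/side0.png

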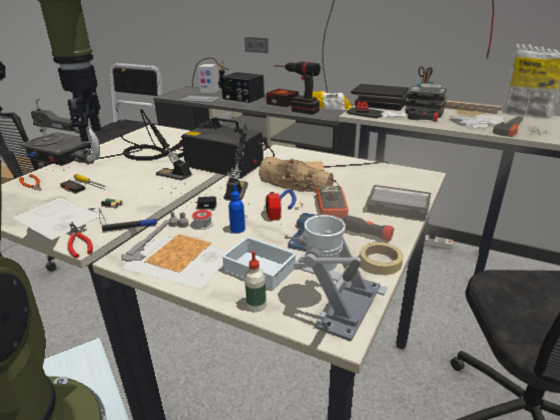

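View pics/top0.png

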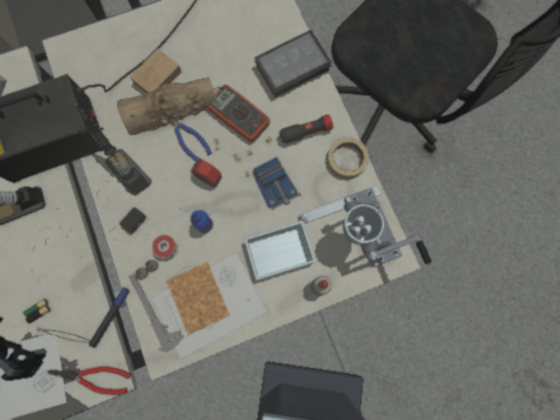

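The bottle stands in the way of the tray: side (256,287), top (322,286). The mat is at top (198,298), the tray at (279,250) and the pot at (363,225). The lever handle is at (424,252), pointing right.

Run:
```python
from h import *
a=cv2.imread('pics/top0.png')[180:330,235:435]; cv2.imwrite('pics/tc.png',cv2.resize(a,None,fx=4,fy=4,interpolation=cv2.INTER_CUBIC))
a=cv2.imread('pics/side0.png')[205:345,205:405]; cv2.imwrite('pics/sc.png',cv2.resize(a,None,fx=4,fy=4,interpolation=cv2.INTER_CUBIC))
```

```text
(no output)
```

View pics/tc.png

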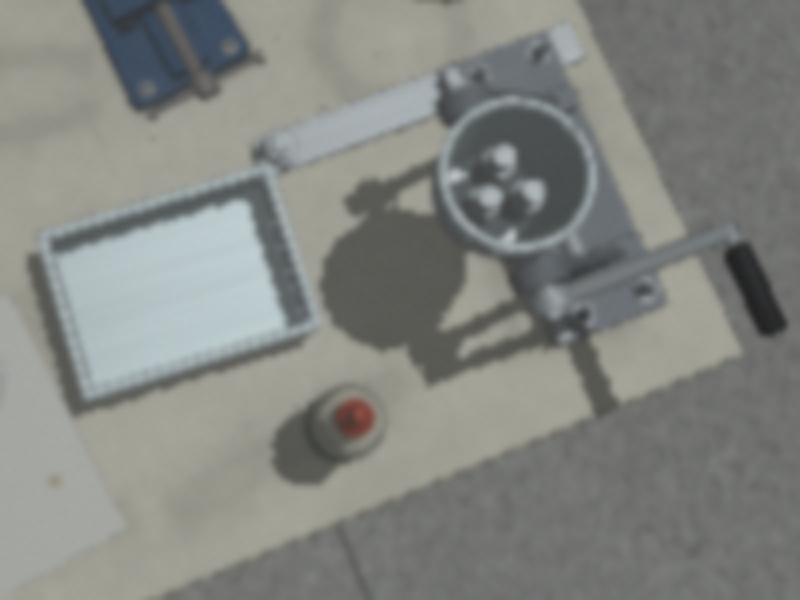

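View pics/sc.png

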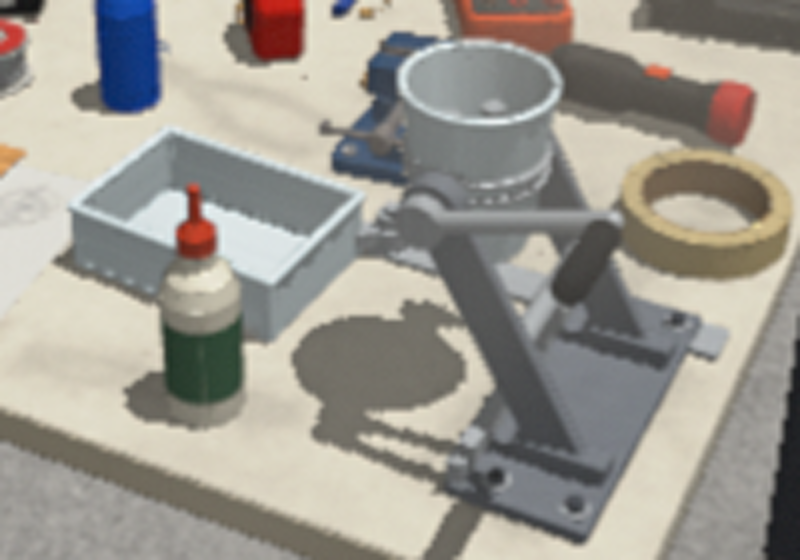

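The top crop shows the pin at (272,150), rim centre at (518,175), handle at (757,290), tray rim corners, and bottle tip at (355,420). The side crop confirms them, with the bottle's cap at (196,235).

Run:
```python
from h import *
c=cap('top'); s=cap('side')
T=lambda u,v,z:onz(c,235+u/4,180+v/4,z)
S=lambda u,v,z:onz(s,205+u/4,205+v/4,z)
W=np.array([T(272,150,29),T(568,42,5),T(518,175,173),T(757,290,160)])[:,:2]
L=np.array([[0,0],[-188+6,0],[-80,78],[-166,168]],float)
l=L-L.mean(0);w=W-W.mean(0)
H=(l.T@w);th=np.arctan2(H[0,1]-H[1,0],H[0,0]+H[1,1])
R=np.array([[np.cos(th),-np.sin(th)],[np.sin(th),np.cos(th)]])
t=W.mean(0)-R@L.mean(0);print('yaw',np.degrees(th),'pin',t,'res',(L@R.T+t-W).round(1).tolist())
print('side rim',(S(480,85,173)),'handle',S(588,262,160),'model',R@[-80,78]+t,R@[-166,168]+t)
tc=[T(*p,40)[:2] for p in((42,235),(275,167),(318,325),(88,397))];print('tray',np.round(tc,1).tolist())
print('tray side',[S(*p,40)[:2].round(1).tolist() for p in((362,200),(272,272),(72,207),(172,130))])
e=tc[0]-tc[1];print('tray yaw',np.degrees(np.arctan2(e[1],e[0])),'sides',np.linalg.norm(e),np.linalg.norm(tc[2]-tc[1]))
print('bottle tip',T(357,418,128),S(194,186,128),'foot side',S(205,415,0))
b=S(194,186,128)[:2];print('bottle in stand',R.T@(b-t))
a=cv2.cvtColor(c['image'],cv2.COLOR_RGB2HSV)
m=cv2.inRange(a,(8,120,80),(22,255,255));m[:240]=0
n,lab,st,ce=cv2.connectedComponentsWithStats(m);i=1+st[1:,4].argmax();print(st[i])
m2=cv2.morphologyEx((lab==i).astype('uint8'),cv2.MORPH_CLOSE,np.ones((7,7)))
r=cv2.minAreaRect(cv2.findContours(m2,0,2)[0][0]);bp=cv2.boxPoints(r)
print('mat',onz(c,*r[0],3),[onz(c,*p,3)[:2].round(0).tolist() for p in bp])
```

```text
yaw 119.8796723504652 pin [576.86013045 127.57296894] res [[1.3, -3.2], [-0.8, 2.0], [-0.8, 0.8], [0.3, 0.4]]
side rim [547.25712848  14.15334673 173.        ] handle [ 513.46588364 -100.35823699  160.        ] model [549.0828053   19.34903348] [ 513.88967844 -100.05550505]
tray [[508.6, 249.7], [564.0, 128.2], [481.0, 94.1], [425.5, 211.5]]
tray side [[559.3, 127.2], [485.6, 99.8], [425.5, 208.7], [507.4, 246.6]]
tray yaw 114.54145092779517 sides 133.51045299549662 89.79457981010664
bottle tip [429.62196998  76.05501889 128.        ] [431.13171711  74.57660416 128.        ] foot side [425.20979566  65.80871546   0.        ]
bottle in stand [ 26.64725621 152.7589895 ]Traceback (most recent call last):
  File "<stdin>", line 19, in <module>
ValueError: attempt to get argmax of an empty sequence
```

Run:
```python
from h import *
c=cap('top'); s=cap('side')
for z in(0,47,60,70,80,94,128):
    p=proj(s,[430.5,75.3,z])[0]; print(z,((p-205)*4).round(0))
a=cv2.cvtColor(c['image'],cv2.COLOR_RGB2HSV);print(a[298,198],a[280,190])
m=cv2.inRange(a,(5,90,60),(25,255,255));m[:255]=0;m[:,:160]=0;m[:,240:]=0
m2=cv2.morphologyEx(m,cv2.MORPH_CLOSE,np.ones((7,7)));m2=cv2.morphologyEx(m2,cv2.MORPH_OPEN,np.ones((7,7)))
k=max(cv2.findContours(m2,0,2)[0],key=cv2.contourArea)
r=cv2.minAreaRect(k);print(r)
print('mat',onz(c,*r[0],3),[onz(c,*p,3)[:2].round(0).tolist() for p in cv2.boxPoints(r)])
```

```text
0 [205. 400.]
47 [200. 325.]
60 [199. 304.]
70 [198. 287.]
80 [197. 270.]
94 [196. 246.]
128 [192. 186.]
[ 16 107 140] [ 15 108 149]
((197.24853515625, 297.896484375), (57.846153259277344, 44.38461685180664), 67.38013458251953)
mat [368.62219293 338.11712003   3.        ] [[398.0, 415.0], [448.0, 331.0], [340.0, 263.0], [292.0, 345.0]]
```

>>> drive_tool([
  {"grip": 100, "slide": [-0.02, -0.021, 0], "turn": 0},
  {"grip": 100, "slide": [-0.02, -0.021, 0], "turn": 0},
  {"grip": 100, "slide": [-0.02, -0.021, 0], "turn": 0},
  {"grip": 100, "slide": [-0.02, -0.021, 0], "turn": 0},
  {"grip": 100, "slide": [-0.02, -0.021, 0], "turn": 0},
  {"grip": 100, "slide": [-0.02, -0.021, 0], "turn": 0},
  {"grip": 100, "slide": [-0.02, -0.021, 0], "turn": 0},
  {"grip": 100, "slide": [-0.02, -0.021, 0], "turn": 0},
  {"grip": 100, "slide": [-0.02, -0.021, 0], "turn": 0},
  {"grip": 100, "slide": [-0.02, -0.021, 0], "turn": 0},
], grip_force=30)

```text
clock: 1.13
tcp_pos: [359.4, 287.2, 231.4]
tool_rot: [[-0.903, 0.43, 0.0], [0.43, 0.903, 0.0], [-0.0, 0.0, -1.0]]
force: [0.8, 0.5, -0.8]
width: 85.5
grip_force: 0.0
```

>>> drive_tool([
  {"grip": 100, "slide": [-0.02, -0.021, 0], "turn": 0},
  {"grip": 100, "slide": [-0.02, -0.021, 0], "turn": 0},
  {"grip": 100, "slide": [-0.02, -0.021, 0], "turn": 0},
  {"grip": 100, "slide": [-0.02, -0.021, 0], "turn": 0},
  {"grip": 100, "slide": [-0.02, -0.021, 0], "turn": 0},
  {"grip": 100, "slide": [-0.02, -0.021, 0], "turn": 0},
  {"grip": 100, "slide": [-0.02, -0.021, 0], "turn": 0},
  {"grip": 100, "slide": [-0.016, -0.015, 0], "turn": 0},
  {"grip": 100, "slide": [0, 0, 0], "turn": 0},
  {"grip": 100, "slide": [0, 0, 0], "turn": 0},
])

```text
clock: 1.97
tcp_pos: [430.5, 74.2, 231.3]
tool_rot: [[-0.901, 0.433, 0.0], [0.433, 0.901, -0.0], [-0.0, -0.0, -1.0]]
force: [0.1, 0.9, -0.6]
width: 85.5
grip_force: 0.0
```

>>> drive_tool([
  {"grip": 100, "slide": [0, 0.001, 0.02], "turn": 0},
  {"grip": 100, "slide": [0, 0, 0.02], "turn": 0},
  {"grip": 100, "slide": [0, 0, 0.02], "turn": 0},
  {"grip": 100, "slide": [0, 0, 0.02], "turn": 0},
  {"grip": 100, "slide": [0, 0, 0.02], "turn": 0},
  {"grip": 100, "slide": [0, 0, 0.02], "turn": 0},
  {"grip": 100, "slide": [0, 0, 0.02], "turn": 0},
  {"grip": 100, "slide": [0, 0, 0.015], "turn": 0},
  {"grip": 100, "slide": [0, 0, 0.01], "turn": 0},
  {"grip": 100, "slide": [0, 0, 0.007], "turn": 0},
])

```text
clock: 2.8
tcp_pos: [429.9, 77.5, 58.2]
tool_rot: [[-0.904, 0.428, -0.001], [0.428, 0.904, 0.001], [0.002, -0.0, -1.0]]
force: [0.9, -1.0, 1.0]
width: 85.5
grip_force: 0.0
```

>>> drive_tool([
  {"grip": 0, "slide": [0, 0, 0], "turn": 0},
  {"grip": 0, "slide": [0, 0, 0], "turn": 0},
  {"grip": 0, "slide": [0, 0, 0], "turn": 0},
  {"grip": 0, "slide": [0, 0, 0], "turn": 0},
  {"grip": 0, "slide": [0, 0, 0], "turn": 0},
  {"grip": 0, "slide": [0, 0, 0], "turn": 0},
  {"grip": 0, "slide": [0, 0, 0], "turn": 0},
  {"grip": 0, "slide": [0, 0, 0], "turn": 0},
  {"grip": 0, "slide": [0, 0, 0], "turn": 0},
  {"grip": 0, "slide": [0, 0, 0], "turn": 0},
])

```text
clock: 3.63
tcp_pos: [431.3, 76.2, 60.1]
tool_rot: [[-0.903, 0.431, 0.002], [0.431, 0.903, 0.0], [-0.002, 0.001, -1.0]]
force: [-0.4, 0.0, 6.8]
width: 37.1
grip_force: 29.8
```

>>> drive_tool([
  {"grip": 0, "slide": [0, 0, -0.004], "turn": 0},
  {"grip": 0, "slide": [0, 0, -0.008], "turn": 0},
  {"grip": 0, "slide": [0, 0, -0.012], "turn": 0},
  {"grip": 0, "slide": [0, 0, -0.012], "turn": 0},
  {"grip": 0, "slide": [0, 0, -0.012], "turn": 0},
  {"grip": 0, "slide": [0, 0, -0.012], "turn": 0},
  {"grip": 0, "slide": [0, 0, -0.012], "turn": 0},
  {"grip": 0, "slide": [0, 0, -0.012], "turn": 0},
  {"grip": 0, "slide": [0, 0, -0.006], "turn": 0},
  {"grip": 0, "slide": [0, 0, 0], "turn": 0},
])

```text
clock: 4.47
tcp_pos: [431.3, 76.2, 150.8]
tool_rot: [[-0.903, 0.43, 0.003], [0.43, 0.903, 0.001], [-0.002, 0.002, -1.0]]
force: [-0.9, 0.1, -1.0]
width: 37.4
grip_force: 30.3
```

Run:
```python
from h import *
c=cap('side'); cv2.imwrite('pics/l.png',cv2.cvtColor(cv2.resize(c['image'][120:360,180:460],None,fx=2,fy=2),cv2.COLOR_RGB2BGR))
```

```text
(no output)
```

View pics/l.png

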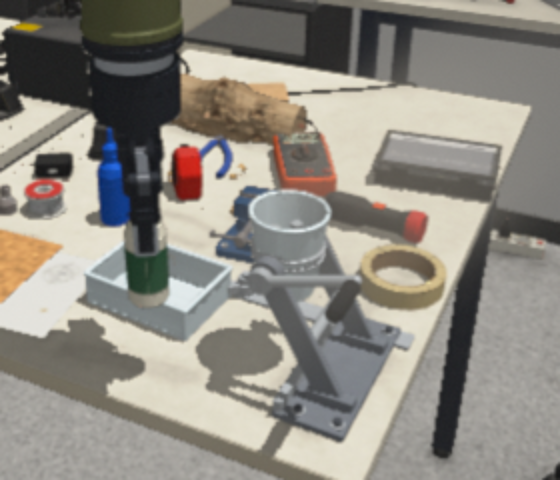

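The bottle hangs upright in the grip at side crop (150,270), clear of the tray. Next I carry it to the mat.

>>> drive_tool([
  {"grip": 0, "slide": [0.008, 0.01, 0], "turn": 0},
  {"grip": 0, "slide": [0.019, 0.024, 0], "turn": 0},
  {"grip": 0, "slide": [0.019, 0.024, 0], "turn": 0},
  {"grip": 0, "slide": [0.019, 0.024, 0], "turn": 0},
  {"grip": 0, "slide": [0.019, 0.024, 0], "turn": 0},
  {"grip": 0, "slide": [0.019, 0.024, 0], "turn": 0},
  {"grip": 0, "slide": [0.019, 0.024, 0], "turn": 0},
  {"grip": 0, "slide": [0.019, 0.024, 0], "turn": 0},
  {"grip": 0, "slide": [0.019, 0.024, 0], "turn": 0},
  {"grip": 0, "slide": [0.009, 0.008, 0], "turn": 0},
])

```text
clock: 5.35
tcp_pos: [366.7, 342.9, 148.5]
tool_rot: [[-0.905, 0.426, -0.001], [0.426, 0.905, 0.002], [0.002, 0.001, -1.0]]
force: [-0.5, 0.5, 0.0]
width: 37.1
grip_force: 30.3
```

>>> drive_tool([
  {"grip": 0, "slide": [0, 0, 0.01], "turn": 0},
  {"grip": 0, "slide": [0, 0, 0.015], "turn": 0},
  {"grip": 0, "slide": [0, 0, 0.015], "turn": 0},
  {"grip": 0, "slide": [0, 0, 0.015], "turn": 0},
  {"grip": 0, "slide": [0, 0, 0.01], "turn": 0},
  {"grip": 0, "slide": [0, 0, 0.008], "turn": 0},
  {"grip": 0, "slide": [0, 0, 0.004], "turn": 0},
  {"grip": 0, "slide": [0, 0, 0.004], "turn": 0},
  {"grip": 0, "slide": [0, 0, 0.002], "turn": 0},
  {"grip": 0, "slide": [0, 0, 0.0], "turn": 0},
])

```text
clock: 6.18
tcp_pos: [368.5, 338.3, 66.2]
tool_rot: [[-0.903, 0.43, -0.0], [0.43, 0.903, -0.0], [0.0, -0.0, -1.0]]
force: [1.2, 1.4, -1.1]
width: 37.0
grip_force: 30.3
```

>>> drive_tool([
  {"grip": 0, "slide": [0, 0, 0.001], "turn": 0},
  {"grip": 0, "slide": [0, 0, 0.001], "turn": 0},
  {"grip": 0, "slide": [0, 0, 0.001], "turn": 0},
  {"grip": 0, "slide": [0, 0, 0], "turn": 0},
  {"grip": 0, "slide": [0, 0, 0], "turn": 0},
  {"grip": 0, "slide": [0, 0, 0], "turn": 0},
  {"grip": 0, "slide": [0, 0, 0], "turn": 0},
  {"grip": 0, "slide": [0, 0, 0], "turn": 0},
  {"grip": 0, "slide": [0, 0, 0], "turn": 0},
  {"grip": 0, "slide": [0, 0, 0.0], "turn": 0},
])

```text
clock: 7.02
tcp_pos: [368.5, 338.4, 63.3]
tool_rot: [[-0.903, 0.43, 0.0], [0.43, 0.903, 0.0], [-0.0, 0.0, -1.0]]
force: [1.0, 1.1, 0.0]
width: 37.2
grip_force: 30.4
```

>>> drive_tool([
  {"grip": 0, "slide": [0, 0, 0.001], "turn": 0},
  {"grip": 0, "slide": [0, 0, 0.0005], "turn": 0},
  {"grip": 0, "slide": [0, 0, 0], "turn": 0},
  {"grip": 0, "slide": [0, 0, 0], "turn": 0},
  {"grip": 60, "slide": [0, 0, 0], "turn": 0},
  {"grip": 80, "slide": [0, 0, 0], "turn": 0},
  {"grip": 100, "slide": [0, 0, 0], "turn": 0},
  {"grip": 100, "slide": [0, 0, 0], "turn": 0},
  {"grip": 100, "slide": [0, 0, -0.001], "turn": 0},
  {"grip": 100, "slide": [0, 0, -0.005], "turn": 0},
])

```text
clock: 7.85
tcp_pos: [368.1, 338.0, 67.3]
tool_rot: [[-0.903, 0.43, -0.001], [0.43, 0.903, -0.001], [0.001, -0.001, -1.0]]
force: [-1.0, -0.5, 0.8]
width: 85.8
grip_force: 0.0
```

>>> drive_tool([
  {"grip": 100, "slide": [0, 0, -0.01], "turn": 0},
  {"grip": 100, "slide": [0, 0, -0.02], "turn": 0},
  {"grip": 100, "slide": [0, 0, -0.02], "turn": 0},
  {"grip": 100, "slide": [0, 0, -0.02], "turn": 0},
  {"grip": 50, "slide": [0, 0, -0.02], "turn": 0},
  {"grip": 0, "slide": [0, 0, -0.02], "turn": 0},
  {"grip": 0, "slide": [0, 0, -0.02], "turn": 0},
  {"grip": 0, "slide": [0, 0, -0.02], "turn": 0},
  {"grip": 0, "slide": [0, 0, -0.02], "turn": 0},
  {"grip": 0, "slide": [0, 0, 0.0], "turn": 0},
])

```text
clock: 8.68
tcp_pos: [369.6, 339.6, 241.8]
tool_rot: [[-0.903, 0.43, 0.004], [0.43, 0.903, 0.004], [-0.002, 0.006, -1.0]]
force: [1.0, 0.4, 0.5]
width: 12.4
grip_force: 0.0
```

Run:
```python
from h import *
c=cap('side'); cv2.imwrite('pics/m.png',cv2.cvtColor(cv2.resize(c['image'][160:340,90:400],None,fx=2.4,fy=2.4),cv2.COLOR_RGB2BGR))
print(sense()['tcp_pos'],sense()['joint_pos'])
```

```text
[369.15932213 339.10385718 239.90538896] [-40.33196045  17.33573156  -6.77465017 103.64316895   2.3660354
  58.91778756  16.49661643]
```

View pics/m.png

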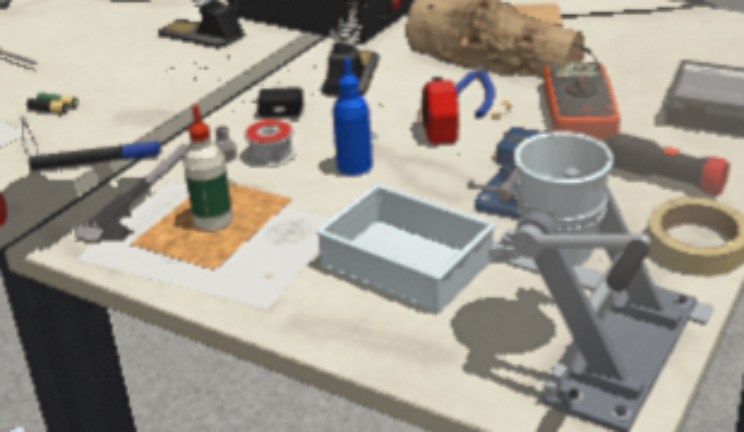

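The white bottle stands upright on the mat at crop (208,190), and the rest of the scene is unchanged. Before coming down behind the tray I check the clearances there.

Run:
```python
from h import *
c=cap('top'); s=cap('side')
print('blue top',onz(c,202,215,128),'side',onz(s,90+348/2.4,160+62/2.4,128))
print('vice',[onz(c,*p,8)[:2].round(0).tolist() for p in((269,205),(299.5,194.5),(254,175),(292,165))])
print('spool',onz(c,163,247,31)); print('tapeM',onz(c,206,172,62))
q=[(x,y) for x in(20,130) for y in(13,)]
for n in((545.6,256.4,0),(545.6,256.4,60)): print(n,proj(c,n))
# bottle on mat
print('bottle',onz(s,90+196/2.4,160+106/2.4,131))
```

```text
blue top [531.65915869 334.64755184 128.        ] side [529.86665791 343.39476256 128.        ]
vice [[598.0, 212.0], [633.0, 145.0], [665.0, 257.0], [701.0, 172.0]]
spool [466.38856647 427.21864487  31.        ]
tapeM [640.42570592 357.27134817  62.        ]
(545.6, 256.4, 0) [[246.47880932 225.13794148]]
(545.6, 256.4, 60) [[244.40059759 220.12801013]]
bottle [368.10392838 333.40729337 131.        ]
```

>>> drive_tool([
  {"grip": 0, "slide": [0, 0, 0], "turn": 5},
  {"grip": 0, "slide": [0, 0, 0], "turn": 5},
  {"grip": 0, "slide": [0, 0, 0], "turn": 5},
  {"grip": 0, "slide": [0, 0, 0], "turn": 5},
  {"grip": 0, "slide": [0, 0, 0], "turn": 5},
  {"grip": 0, "slide": [0, 0, 0], "turn": 5},
  {"grip": 0, "slide": [0, 0, 0], "turn": 5},
  {"grip": 0, "slide": [0, 0, 0], "turn": 5},
  {"grip": 0, "slide": [-0.01, 0.008, 0], "turn": 0},
  {"grip": 0, "slide": [-0.01, 0.008, 0], "turn": 0},
])

```text
clock: 9.67
tcp_pos: [390.4, 326.7, 236.5]
tool_rot: [[-0.416, 0.909, -0.002], [0.909, 0.416, -0.002], [-0.001, -0.003, -1.0]]
force: [-0.1, 0.7, 0.4]
width: -0.1
grip_force: 0.0
```

>>> drive_tool([
  {"grip": 0, "slide": [-0.017, 0.013, 0], "turn": 0},
  {"grip": 0, "slide": [-0.017, 0.013, 0], "turn": 0},
  {"grip": 0, "slide": [-0.017, 0.013, 0], "turn": 0},
  {"grip": 0, "slide": [-0.017, 0.013, 0], "turn": 0},
  {"grip": 0, "slide": [-0.017, 0.013, 0], "turn": 0},
  {"grip": 0, "slide": [-0.017, 0.013, 0], "turn": 0},
  {"grip": 0, "slide": [-0.017, 0.013, 0], "turn": 0},
  {"grip": 0, "slide": [-0.017, 0.016, 0], "turn": 0},
  {"grip": 0, "slide": [0, 0, 0], "turn": 0},
  {"grip": 0, "slide": [0, 0, 0], "turn": 0},
])

```text
clock: 10.5
tcp_pos: [545.4, 246.2, 236.0]
tool_rot: [[-0.413, 0.911, -0.002], [0.911, 0.413, -0.002], [-0.001, -0.003, -1.0]]
force: [-0.6, 0.4, 0.2]
width: -0.2
grip_force: 0.0
```

>>> drive_tool([
  {"grip": 0, "slide": [0, 0, 0.025], "turn": 0},
  {"grip": 0, "slide": [0, 0, 0.025], "turn": 0},
  {"grip": 0, "slide": [0, 0, 0.025], "turn": 0},
  {"grip": 0, "slide": [0, 0, 0.025], "turn": 0},
  {"grip": 0, "slide": [0, 0, 0.025], "turn": 0},
  {"grip": 0, "slide": [0, 0, 0.025], "turn": 0},
  {"grip": 0, "slide": [0, 0, 0.025], "turn": 0},
  {"grip": 0, "slide": [0, 0, 0.025], "turn": 0},
  {"grip": 0, "slide": [0, 0, 0.012], "turn": 0},
  {"grip": 0, "slide": [0, 0, 0.008], "turn": 0},
])

```text
clock: 11.33
tcp_pos: [542.4, 247.9, 15.3]
tool_rot: [[-0.416, 0.909, -0.004], [0.909, 0.416, -0.001], [0.001, -0.004, -1.0]]
force: [-0.4, -0.1, 0.2]
width: -0.0
grip_force: 0.0
```

>>> drive_tool([
  {"grip": 0, "slide": [0, -0.003, 0], "turn": 0},
  {"grip": 0, "slide": [0, -0.004, 0], "turn": 0},
  {"grip": 0, "slide": [0, -0.003, 0], "turn": 0},
  {"grip": 0, "slide": [0, -0.003, 0], "turn": 0},
  {"grip": 0, "slide": [0, -0.003, 0], "turn": 0},
  {"grip": 0, "slide": [0, -0.003, 0], "turn": 0},
  {"grip": 0, "slide": [0.001, -0.003, 0], "turn": -1},
  {"grip": 0, "slide": [0.001, -0.004, 0], "turn": -2},
  {"grip": 0, "slide": [0.001, -0.005, 0], "turn": -2},
  {"grip": 0, "slide": [0.001, -0.007, 0], "turn": -3},
])

```text
clock: 12.17
tcp_pos: [510.2, 234.4, 18.2]
tool_rot: [[-0.54, 0.841, 0.003], [0.841, 0.54, 0.0], [-0.001, 0.002, -1.0]]
force: [4.0, -1.0, -0.2]
width: 0.0
grip_force: 1.5
```

Run:
```python
from h import *
c=cap('top'); cv2.imwrite('pics/n.png',cv2.cvtColor(cv2.resize(c['image'][160:310,180:400],None,fx=3,fy=3),cv2.COLOR_RGB2BGR))
s=sense();print(s['tcp_pos'],s['force'],s['joint_pos'].round(0) if hasattr(s['joint_pos'],'round') else s['joint_pos'])
```

```text
[508.08976424 233.46990984  17.93277914] [ 1.46025705 -1.25756797  1.23276568] [-28.  38.   1. 110.  -1.  32.   6.]
```

View pics/n.png

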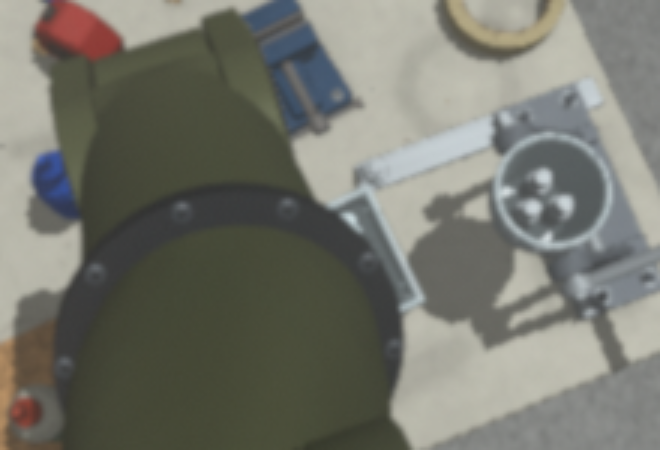

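The tray has started to swing, pushed by the finger near its free end (rim visible at crop (380,240)). The vice and bottle are clear, so I carry on along the arc.

>>> drive_tool([
  {"grip": 0, "slide": [0, -0.0079, 0], "turn": -3.5},
  {"grip": 0, "slide": [0, -0.0079, 0], "turn": -3.5},
  {"grip": 0, "slide": [0, -0.0079, 0], "turn": -3.5},
  {"grip": 0, "slide": [0, -0.0079, 0], "turn": -3.5},
  {"grip": 0, "slide": [0, -0.0079, 0], "turn": -3.5},
  {"grip": 0, "slide": [0, -0.0079, 0], "turn": -3.5},
  {"grip": 0, "slide": [0, -0.0079, 0], "turn": -3.5},
  {"grip": 0, "slide": [0, -0.0079, 0], "turn": -3.5},
  {"grip": 0, "slide": [0, -0.0079, 0], "turn": -3.5},
  {"grip": 0, "slide": [0, -0.0079, 0], "turn": -3.5},
])

```text
clock: 13.05
tcp_pos: [457.6, 176.7, 18.0]
tool_rot: [[-0.926, 0.379, 0.001], [0.379, 0.926, 0.001], [-0.001, 0.001, -1.0]]
force: [3.8, 1.7, -0.3]
width: 0.1
grip_force: 1.3
```

>>> drive_tool([
  {"grip": 0, "slide": [0, -0.0079, 0], "turn": -3.5},
  {"grip": 0, "slide": [0, -0.0079, 0], "turn": -3.5},
  {"grip": 0, "slide": [0, -0.0079, 0], "turn": -3.5},
  {"grip": 0, "slide": [0, -0.0079, 0], "turn": -3.5},
  {"grip": 0, "slide": [0, -0.0079, 0], "turn": -3.5},
  {"grip": 0, "slide": [0, -0.0079, 0], "turn": -3.5},
  {"grip": 0, "slide": [0, -0.0079, 0], "turn": -3.5},
  {"grip": 0, "slide": [0, -0.0079, 0], "turn": -3.5},
  {"grip": 0, "slide": [0, -0.0079, 0], "turn": -3.5},
  {"grip": 0, "slide": [0, 0, 0], "turn": 0},
])

```text
clock: 13.88
tcp_pos: [446.6, 105.6, 17.7]
tool_rot: [[-0.987, -0.159, -0.001], [-0.159, 0.987, -0.001], [0.001, -0.001, -1.0]]
force: [0.3, 0.3, 0.1]
width: 0.2
grip_force: 0.0
```

Run:
```python
from h import *
c=cap('side'); cv2.imwrite('pics/o.png',cv2.cvtColor(cv2.resize(c['image'][160:350,180:440],None,fx=3,fy=3),cv2.COLOR_RGB2BGR))
s=sense();p=np.array(s['tcp_pos'][:2])-[578,125];a=np.radians(119.9);x=np.array([np.cos(a),np.sin(a)]);y=np.array([-x[1],x[0]])
print(s['tcp_pos'],s['force'],p@x,p@y,np.hypot(*p),np.degrees(np.arctan2(s['tool_rot'][1][0],s['tool_rot'][0][0])))
```

```text
[446.20367877 106.11005201  17.64147253] [-0.39170697  0.77143274  0.29617797] 49.32321578357684 123.67020987413052 133.1431576369765 -171.09033774290754
```

View pics/o.png

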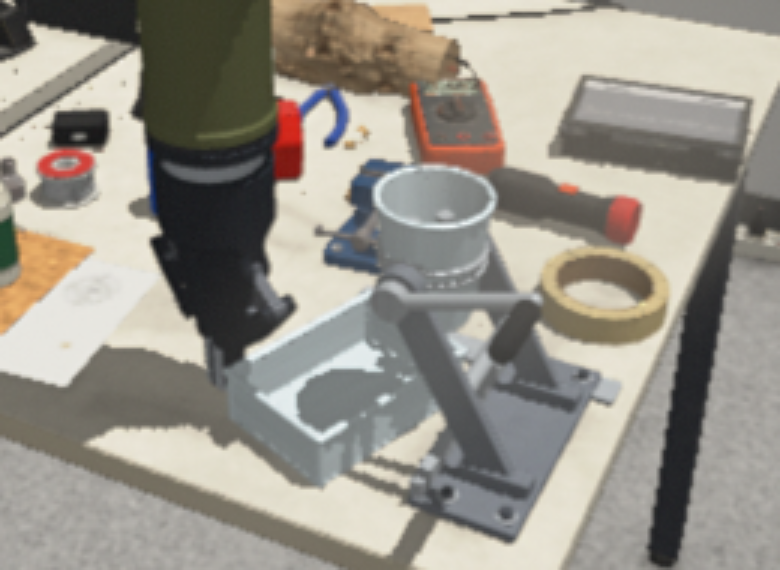

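The tray is about 20° short of square, with its free end at crop (235,385); the gripper is clear of the pot. I go on more slowly.

>>> drive_tool([
  {"grip": 0, "slide": [0, -0.0058, 0], "turn": -2.5},
  {"grip": 0, "slide": [0, -0.0058, 0], "turn": -2.5},
  {"grip": 0, "slide": [0, -0.0058, 0], "turn": -2.5},
  {"grip": 0, "slide": [0, -0.0058, 0], "turn": -2.5},
  {"grip": 0, "slide": [0, -0.0058, 0], "turn": -2.5},
  {"grip": 0, "slide": [0, -0.0046, 0], "turn": -2},
  {"grip": 0, "slide": [0, -0.0035, 0], "turn": -1.5},
  {"grip": 0, "slide": [0, -0.0023, 0], "turn": -1},
  {"grip": 0, "slide": [0, -0.0023, 0], "turn": -1},
  {"grip": 0, "slide": [0, 0, 0], "turn": 0},
])

```text
clock: 14.77
tcp_pos: [458.4, 67.4, 17.7]
tool_rot: [[-0.891, -0.455, -0.001], [-0.455, 0.891, -0.0], [0.001, 0.0, -1.0]]
force: [-2.0, 2.3, 0.7]
width: 0.1
grip_force: 1.0
```

>>> drive_tool([
  {"grip": 0, "slide": [0, -0.0016, 0], "turn": -0.7},
  {"grip": 0, "slide": [0, -0.0016, 0], "turn": -0.7},
  {"grip": 0, "slide": [0, -0.001, 0], "turn": -0.3},
  {"grip": 0, "slide": [0, -0.001, 0], "turn": 0},
  {"grip": 0, "slide": [0, 0, 0], "turn": 0},
  {"grip": 0, "slide": [0, 0, 0], "turn": 0},
  {"grip": 0, "slide": [0, 0, 0], "turn": 0},
  {"grip": 0, "slide": [0, 0, 0], "turn": 0},
  {"grip": 0, "slide": [0, 0, 0], "turn": 0},
  {"grip": 0, "slide": [0, 0, 0], "turn": 0},
])

```text
clock: 15.6
tcp_pos: [459.8, 63.9, 17.7]
tool_rot: [[-0.876, -0.482, -0.002], [-0.482, 0.876, 0.001], [0.002, 0.002, -1.0]]
force: [-6.7, 5.9, 3.7]
width: -0.2
grip_force: 4.3
```

```bash
cat > st.py <<'E'
from h import *
s=sense();p=np.array(s['tcp_pos'][:2])-[578,125];a=np.radians(119.9);x=np.array([np.cos(a),np.sin(a)]);y=np.array([-x[1],x[0]])
f=np.array(s['force'][:2]);print(s['tcp_pos'],'f stand',f@x,f@y,'stand',p@x,p@y,'yaw',np.degrees(np.arctan2(s['tool_rot'][1][0],s['tool_rot'][0][0])))
E
python3 st.py
```

```text
[459.80270369  63.91994617  17.66266939] f stand 8.449326192087348 2.8815381667097446 stand 5.969802993030577 132.91250987809795 yaw -151.19349841650282
```

>>> drive_tool([
  {"grip": 0, "slide": [0, 0.001, 0], "turn": 0},
  {"grip": 0, "slide": [0, 0.003, 0], "turn": 0},
  {"grip": 0, "slide": [0, 0.008, 0], "turn": 0},
  {"grip": 0, "slide": [0, 0.012, 0], "turn": 0},
  {"grip": 0, "slide": [0, 0.012, 0], "turn": 0},
  {"grip": 0, "slide": [0, 0.012, -0.02], "turn": 0},
  {"grip": 0, "slide": [0, 0.012, -0.04], "turn": 0},
  {"grip": 0, "slide": [0, 0.012, -0.04], "turn": 0},
  {"grip": 0, "slide": [0, 0.012, -0.04], "turn": 0},
  {"grip": 0, "slide": [0, 0.012, -0.04], "turn": 0},
])

```text
clock: 16.43
tcp_pos: [414.5, 147.5, 199.3]
tool_rot: [[-0.877, -0.481, -0.0], [-0.481, 0.877, 0.0], [0.0, 0.0, -1.0]]
force: [1.9, -0.9, -0.7]
width: 0.2
grip_force: 0.0
```

```bash
python3 st.py
python3 - <<'E'
from h import *
c=cap('top'); s=cap('side')
f=lambda a:cv2.resize(cv2.cvtColor(a,cv2.COLOR_RGB2BGR),None,fx=3,fy=3)
A=f(c['image'][180:300,290:440]);B=f(s['image'][215:345,270:390])
h=max(len(A),len(B));pad=lambda z:cv2.copyMakeBorder(z,0,h-len(z),0,0,0)
cv2.imwrite('pics/p.png',np.hstack([pad(A),pad(B)])[:, :800])
E
```

```text
[414.50280185 147.49361221 199.30709641] f stand -1.728501859855438 -1.2063364250426645 stand 101.00098805423275 130.52239962727225 yaw -151.267429530811
```

View pics/p.png

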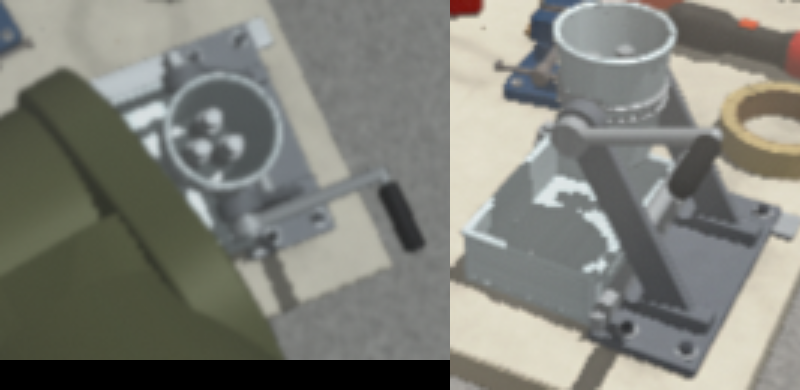

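The side panel shows the tray against the rail under the pot. Its near corners are at about (463,235) and (590,290), and the pot is still upright. I check squareness in numbers.

Run:
```python
from h import *
s=cap('side')
g=lambda u,v:onz(s,270+(u-450)/3,215+v/3,40)[:2]
A=g(464,235);B=g(545,137);C=g(600,284)
d=B-A;print(A,B,C,'long wall yaw',np.degrees(np.arctan2(-d[1],-d[0]))%360,'AC',np.linalg.norm(C-A))
a=np.radians(119.9);x=np.array([np.cos(a),np.sin(a)]);y=np.array([-x[1],x[0]])
for q in(A,B,C): print(((q-[578,125])@x).round(1),((q-[578,125])@y).round(1))
```

```text
[455.27587492  43.98485898] [558.49354085 102.60195358] [499.9285973  -39.83233397] long wall yaw 209.59215142307167 AC 94.96940270134597
-9.1 146.8
-9.7 28.1
-104.0 149.8
```

>>> drive_tool([
  {"grip": 60, "slide": [0.0032, -0.0265, -0.01], "turn": -0.2},
  {"grip": 60, "slide": [0.0032, -0.0265, -0.01], "turn": -0.2},
  {"grip": 60, "slide": [0.0032, -0.0265, -0.01], "turn": -0.2},
  {"grip": 60, "slide": [0.0032, -0.0265, -0.01], "turn": -0.2},
  {"grip": 60, "slide": [0.0032, -0.0265, 0], "turn": -0.2},
  {"grip": 60, "slide": [0.0032, -0.0265, 0], "turn": 0},
  {"grip": 60, "slide": [0.0032, -0.0265, 0], "turn": 0},
  {"grip": 60, "slide": [0.0032, -0.0265, 0], "turn": 0},
  {"grip": 60, "slide": [0.0032, -0.0265, 0], "turn": 0},
  {"grip": 60, "slide": [0.0032, -0.0265, 0], "turn": 0},
])

```text
clock: 17.42
tcp_pos: [517.3, -101.8, 235.7]
tool_rot: [[-0.869, -0.495, -0.003], [-0.495, 0.869, -0.0], [0.002, 0.001, -1.0]]
force: [0.7, 0.4, 0.1]
width: 51.4
grip_force: 0.0
```

>>> drive_tool([
  {"grip": 60, "slide": [0, 0, 0], "turn": 0},
  {"grip": 60, "slide": [0, 0, 0], "turn": 0},
  {"grip": 60, "slide": [0, 0, 0], "turn": 0},
  {"grip": 60, "slide": [0, 0, 0], "turn": 0},
  {"grip": 60, "slide": [0, 0, 0], "turn": 0},
  {"grip": 60, "slide": [0, 0, 0], "turn": 0},
  {"grip": 60, "slide": [0, 0, 0], "turn": 0},
  {"grip": 60, "slide": [0, 0, 0], "turn": 0},
  {"grip": 60, "slide": [0, 0, 0], "turn": 0},
  {"grip": 60, "slide": [0, 0, 0], "turn": 0},
])

```text
clock: 18.25
tcp_pos: [517.7, -99.8, 237.5]
tool_rot: [[-0.868, -0.496, 0.0], [-0.496, 0.868, -0.0], [-0.0, -0.0, -1.0]]
force: [0.3, -0.4, -0.2]
width: 51.0
grip_force: 0.0
```

```bash
python3 st.py
```

```text
[517.7092471  -99.78527956 237.51230962] f stand -0.46851085850223967 -0.10897621918374793 stand -164.811426919652 164.31856361888944 yaw -150.2793300379756
```

>>> drive_tool([
  {"grip": 60, "slide": [0.0036, 0.0016, 0.01], "turn": 0},
  {"grip": 60, "slide": [0, 0, 0.015], "turn": 0},
  {"grip": 60, "slide": [0, 0, 0.015], "turn": 0},
  {"grip": 60, "slide": [0, 0, 0.015], "turn": 0},
  {"grip": 60, "slide": [0, 0, 0.015], "turn": 0},
  {"grip": 60, "slide": [0, 0, 0.01], "turn": 0},
  {"grip": 60, "slide": [0, 0, 0.008], "turn": 0},
  {"grip": 60, "slide": [0, 0, 0.005], "turn": 0},
  {"grip": 60, "slide": [0, 0, 0.003], "turn": 0},
  {"grip": 60, "slide": [0, 0, 0], "turn": 0},
])

```text
clock: 19.08
tcp_pos: [513.8, -100.2, 141.2]
tool_rot: [[-0.868, -0.496, -0.0], [-0.496, 0.868, 0.0], [0.0, 0.0, -1.0]]
force: [-0.5, -0.0, -0.5]
width: 51.0
grip_force: 0.0
```

>>> drive_tool([
  {"grip": 0, "slide": [0, 0, 0], "turn": 0},
  {"grip": 0, "slide": [0, 0, 0], "turn": 0},
  {"grip": 0, "slide": [0, 0, 0], "turn": 0},
  {"grip": 0, "slide": [0, 0, 0], "turn": 0},
  {"grip": 0, "slide": [0, 0, 0], "turn": 0},
  {"grip": 0, "slide": [0, 0, 0], "turn": 0},
  {"grip": 0, "slide": [0, 0, 0], "turn": 0},
  {"grip": 0, "slide": [0, 0, 0], "turn": 0},
  {"grip": 0, "slide": [0, 0, 0], "turn": 0},
  {"grip": 0, "slide": [0, 0, 0], "turn": 0},
], grip_force=30)

```text
clock: 19.92
tcp_pos: [513.6, -99.3, 142.0]
tool_rot: [[-0.868, -0.496, -0.0], [-0.496, 0.868, 0.001], [-0.0, 0.001, -1.0]]
force: [-3.1, 3.8, 5.6]
width: 13.9
grip_force: 29.5
```

```bash
python3 st.py
```

```text
[513.55951141 -99.32386103 142.0058892 ] f stand 4.827420057190785 0.7598345062994443 stand -162.3428323322654 167.68594451201653 yaw -150.26089887079394
```

Run:
```python
import numpy as np
a=np.radians(np.linspace(162,20,31));x=90*np.cos(a);z=90*np.sin(a)
x=x.round(1)
z=z.round(1)
print([(round(p,1),round(-q,1)) for p,q in zip(np.diff(x),np.diff(z))])
```

```text
[(np.float64(2.6), np.float64(-7.0)), (np.float64(3.1), np.float64(-6.7)), (np.float64(3.7), np.float64(-6.5)), (np.float64(4.3), np.float64(-6.1)), (np.float64(4.7), np.float64(-5.7)), (np.float64(5.1), np.float64(-5.4)), (np.float64(5.6), np.float64(-4.9)), (np.float64(6.0), np.float64(-4.4)), (np.float64(6.3), np.float64(-3.9)), (np.float64(6.6), np.float64(-3.4)), (np.float64(6.9), np.float64(-2.8)), (np.float64(7.1), np.float64(-2.3)), (np.float64(7.3), np.float64(-1.6)), (np.float64(7.3), np.float64(-1.0)), (np.float64(7.4), np.float64(-0.5)), (np.float64(7.5), np.float64(0.2)), (np.float64(7.4), np.float64(0.8)), (np.float64(7.3), np.float64(1.4)), (np.float64(7.1), np.float64(2.0)), (np.float64(7.0), np.float64(2.6)), (np.float64(6.7), np.float64(3.1)), (np.float64(6.5), np.float64(3.7)), (np.float64(6.1), np.float64(4.2)), (np.float64(5.8), np.float64(4.7)), (np.float64(5.3), np.float64(5.2)), (np.float64(4.9), np.float64(5.5)), (np.float64(4.4), np.float64(6.0)), (np.float64(4.0), np.float64(6.3)), (np.float64(3.3), np.float64(6.6)), (np.float64(2.9), np.float64(6.9))]
```

>>> drive_tool([
  {"grip": 0, "slide": [0, 0.0026, -0.007], "turn": 0},
  {"grip": 0, "slide": [0, 0.0031, -0.0067], "turn": 0},
  {"grip": 0, "slide": [0, 0.0037, -0.0065], "turn": 0},
  {"grip": 0, "slide": [0, 0.0043, -0.0061], "turn": 0},
  {"grip": 0, "slide": [0, 0.0047, -0.0057], "turn": 0},
  {"grip": 0, "slide": [0, 0.0051, -0.0054], "turn": 0},
  {"grip": 0, "slide": [0, 0.0056, -0.0049], "turn": 0},
  {"grip": 0, "slide": [0, 0.006, -0.0044], "turn": 0},
  {"grip": 0, "slide": [0, 0.0063, -0.0039], "turn": 0},
  {"grip": 0, "slide": [0, 0.0066, -0.0034], "turn": 0},
])

```text
clock: 20.75
tcp_pos: [492.9, -62.1, 198.3]
tool_rot: [[-0.87, -0.493, 0.008], [-0.493, 0.87, -0.006], [-0.004, -0.009, -1.0]]
force: [5.8, -11.6, 9.7]
width: 13.7
grip_force: 29.4
```

```bash
python3 st.py; python3 -c "
from h import *;s=sense();print(s['force'],s['moment'],s['width'])"
```

```text
[492.90522009 -62.12416469 198.3206266 ] f stand -12.954925517679577 0.7748849184151988 stand -119.79862551359312 167.04748996289848 yaw -150.46854987264751
[  5.78612632 -11.61685345   9.71299145] [-2.77846059 -1.46205767 -0.10884829] 13.721155042866233
```

>>> drive_tool([
  {"grip": 0, "slide": [0, 0.0069, -0.0058], "turn": 0},
  {"grip": 0, "slide": [0, 0.0071, -0.0023], "turn": 0},
  {"grip": 0, "slide": [0, 0.0073, -0.0016], "turn": 0},
  {"grip": 0, "slide": [0, 0.0073, -0.001], "turn": 0},
  {"grip": 0, "slide": [0, 0.0074, -0.0005], "turn": 0},
  {"grip": 0, "slide": [0, 0.0075, 0.0002], "turn": 0},
  {"grip": 0, "slide": [0, 0.0074, 0.0008], "turn": 0},
  {"grip": 0, "slide": [0, 0.0073, 0.0014], "turn": 0},
  {"grip": 0, "slide": [0, 0.0071, 0.002], "turn": 0},
  {"grip": 0, "slide": [0, 0.007, 0.0026], "turn": 0},
])

```text
clock: 21.58
tcp_pos: [456.4, 3.3, 201.9]
tool_rot: [[-0.869, -0.494, 0.007], [-0.494, 0.869, -0.002], [-0.005, -0.005, -1.0]]
force: [5.7, -4.3, 6.0]
width: 13.6
grip_force: 32.8
```

```bash
python3 st.py; python3 -c "
from h import *;s=sense();print(s['force'],s['moment'],s['width'])"
```

```text
[456.37531701   3.32390841 201.85207444] f stand -6.548383347718562 -2.7863459606354612 stand -44.85219490570943 166.0900821520994 yaw -150.36929559134714
[ 5.67976307 -4.28781293  5.96029901] [-1.29212666 -1.24165751 -0.10156092] 13.612811059677089
```

>>> drive_tool([
  {"grip": 0, "slide": [0, 0.0067, 0.0031], "turn": 0},
  {"grip": 0, "slide": [0, 0.0065, 0.0037], "turn": 0},
  {"grip": 0, "slide": [0, 0.0061, 0.0042], "turn": 0},
  {"grip": 0, "slide": [0, 0.0058, 0.0047], "turn": 0},
  {"grip": 0, "slide": [0, 0.0053, 0.0052], "turn": 0},
  {"grip": 0, "slide": [0, 0.0049, 0.0055], "turn": 0},
  {"grip": 0, "slide": [0, 0.0044, 0.006], "turn": 0},
  {"grip": 0, "slide": [0, 0.004, 0.0063], "turn": 0},
  {"grip": 0, "slide": [0, 0.0033, 0.0066], "turn": 0},
  {"grip": 0, "slide": [0, 0.0029, 0.0069], "turn": 0},
])

```text
clock: 22.42
tcp_pos: [431.5, 47.5, 149.1]
tool_rot: [[-0.869, -0.495, 0.006], [-0.495, 0.869, -0.001], [-0.004, -0.003, -1.0]]
force: [4.3, -1.8, 6.4]
width: 13.7
grip_force: 36.0
```

```bash
python3 st.py; python3 -c "
from h import *;s=sense();print(s['force'],s['moment'],s['width'])"
```

```text
[431.52256856  47.5364712  149.14766897] f stand -3.727586614827732 -2.8156337575689783 stand 5.864322444609542 165.59542848832731 yaw -150.32885005993776
[ 4.29901998 -1.82787381  6.36314994] [-0.78623107 -1.00879785 -0.19262033] 13.69201140462726
```

>>> drive_tool([
  {"grip": 0, "slide": [0, 0.001, 0.002], "turn": 0},
  {"grip": 0, "slide": [0, 0, 0.002], "turn": 0},
  {"grip": 0, "slide": [0, 0, 0.001], "turn": 0},
  {"grip": 0, "slide": [0, 0, 0.001], "turn": 0},
  {"grip": 0, "slide": [0, 0, 0], "turn": 0},
  {"grip": 0, "slide": [0, 0, 0], "turn": 0},
  {"grip": 0, "slide": [0, 0, 0], "turn": 0},
  {"grip": 0, "slide": [0, 0, 0], "turn": 0},
  {"grip": 0, "slide": [0, 0, 0], "turn": 0},
  {"grip": 0, "slide": [0, 0, 0], "turn": 0},
])

```text
clock: 23.25
tcp_pos: [430.5, 49.4, 143.1]
tool_rot: [[-0.868, -0.496, 0.004], [-0.496, 0.868, 0.001], [-0.004, -0.002, -1.0]]
force: [1.4, 2.2, 7.4]
width: 13.8
grip_force: 36.4
```

```bash
python3 st.py; python3 -c "
from h import *;s=sense();print(s['force'],s['moment'],s['width'])
c=cap('top','q.png');c=cap('side','r.png')"
```

```text
[430.45390729  49.39983055 143.08128334] f stand 1.1996069589769394 -2.25871722010489 stand 8.012377147885873 165.59298568884952 yaw -150.2721216192269
[1.36008525 2.16587821 7.43736063] [ 0.28208368 -0.5502936  -0.15072667] 13.81883201433084
```

>>> drive_tool([
  {"grip": 0, "slide": [0, 0, 0.001], "turn": 0},
  {"grip": 0, "slide": [0, 0, 0.001], "turn": 0},
  {"grip": 0, "slide": [0, 0, 0], "turn": 0},
  {"grip": 0, "slide": [0, 0, 0], "turn": 0},
  {"grip": 0, "slide": [0, 0, 0], "turn": 0},
  {"grip": 0, "slide": [0, 0, 0], "turn": 0},
  {"grip": 0, "slide": [0, 0, 0], "turn": 0},
  {"grip": 0, "slide": [0, 0, 0], "turn": 0},
  {"grip": 0, "slide": [0, 0, 0], "turn": 0},
  {"grip": 0, "slide": [0, 0, 0], "turn": 0},
])

```text
clock: 24.18
tcp_pos: [430.2, 49.8, 141.5]
tool_rot: [[-0.868, -0.496, 0.004], [-0.496, 0.868, 0.001], [-0.004, -0.001, -1.0]]
force: [-0.7, 4.2, 16.2]
width: 13.4
grip_force: 37.3
```

```bash
python3 st.py; python3 -c "
from h import *;s=sense();print(s['force'],s['moment'],s['width'])
c=cap('side')
cv2.imwrite('pics/r.png',cv2.resize(cv2.cvtColor(c['image'],cv2.COLOR_RGB2BGR)[190:350,240:420],None,fx=3,fy=3))
P=[-103,78]
a=cv2.cvtColor(c['image'],cv2.COLOR_RGB2GRAY);print(a[255:315:3,270:345:3])"
```

```text
[430.24854093  49.7894431  141.52748603] f stand 3.9547764225466153 -1.5213894599302895 stand 8.452503612677345 165.57680003126399 yaw -150.25575285737153
[-0.65251998  4.18677682 16.19001225] [ 0.5743027   0.08689046 -0.21257088] 13.378680499079138
[[223 223 222 221 222 222 224 225 223 123 144 215 149 178 188 124 122 119
  153 126 130 128 115 101  99]
 [222 222 223 224 222 222 222 222 223 213 191 111 107 106 147 171  95 113
  122 118 116 113 170 139 101]
 [225 224 223 226 224 222 221 220 220 217 150 141 108 107 109 147  94 119
  122 118 128 195 202 208  97]
 [224 223 225 225 224 223 222 222 222 207 226 145 106 110 107 104  90  94
  130 129 214 210 211 214 148]
 [224 225 226 224 224 223 223 224 209 212 156 155 131 120 100  90  92  93
  118 130 129 143 187 219 219]
 [223 224 225 225 225 222 221 219 125 125 156 157 132 130 129  91  94  94
   95 130 130 132 131 129 157]
 [224 223 223 224 223 222 221 125 125 124 159 160 168 129 128  96  92  92
   93 118 130 130 130 127 142]
 [222 221 222 221 221 221 129 124 124 125 159 225 230 231 229 210  92  93
   93  95 127 130 129 201 184]
 [224 223 
[... 550 characters left out ...]
23 110 121 122 122 110 112 112 111 107
  136  87  86  85  84 124 136]
 [225 226 129 130 129 134 134 127 120 111 111 108 106 110 110 108 110 111
  233 100  86  82  80 109 133]
 [219 175 130 128 130 131 131 129 131 135 141 139 111 106 123 137 130 116
  122 131  83  82  79  80 120]
 [186 110 129 132 128 129 130 131 131 133 131 165 216 203 168 173 174 216
  149 110  90  81  81  80 108]
 [107 108 130 130 130 130 130 127 128 129 127 131 130 130 180 223 237 119
  120  99 105  78  77  78  78]
 [111 108 109 119 126 128 129 131 132 128 128 128 128 126 126 121 138 122
  100  99 127 105  76  76  77]
 [216 218 164 146 115 117 123 126 129 130 128 129 128 126 126 123 154 158
  174 105 136 123  74  75  75]]
```

The lever is hard against its end stop. I bring it back along the same arc.

>>> drive_tool([
  {"grip": 0, "slide": [0, 0, -0.004], "turn": 0},
  {"grip": 0, "slide": [0, -0.001, -0.004], "turn": 0},
  {"grip": 0, "slide": [0, -0.0029, -0.0069], "turn": 0},
  {"grip": 0, "slide": [0, -0.0033, -0.0066], "turn": 0},
  {"grip": 0, "slide": [0, -0.004, -0.0063], "turn": 0},
  {"grip": 0, "slide": [0, -0.0044, -0.006], "turn": 0},
  {"grip": 0, "slide": [0, -0.0049, -0.0055], "turn": 0},
  {"grip": 0, "slide": [0, -0.0053, -0.0052], "turn": 0},
  {"grip": 0, "slide": [0, -0.0058, -0.0047], "turn": 0},
  {"grip": 0, "slide": [0, -0.0061, -0.0042], "turn": 0},
])

```text
clock: 25.07
tcp_pos: [448.2, 17.2, 193.5]
tool_rot: [[-0.868, -0.496, 0.002], [-0.496, 0.868, 0.002], [-0.003, 0.001, -1.0]]
force: [5.0, 6.7, -6.9]
width: 13.6
grip_force: 31.8
```

>>> drive_tool([
  {"grip": 0, "slide": [0, -0.0065, -0.0037], "turn": 0},
  {"grip": 0, "slide": [0, -0.0067, -0.0031], "turn": 0},
  {"grip": 0, "slide": [0, -0.007, -0.0026], "turn": 0},
  {"grip": 0, "slide": [0, -0.0071, -0.002], "turn": 0},
  {"grip": 0, "slide": [0, -0.0073, -0.0014], "turn": 0},
  {"grip": 0, "slide": [0, -0.0074, -0.0008], "turn": 0},
  {"grip": 0, "slide": [0, -0.0075, -0.0002], "turn": 0},
  {"grip": 0, "slide": [0, -0.0074, 0.0005], "turn": 0},
  {"grip": 0, "slide": [0, -0.0073, 0.001], "turn": 0},
  {"grip": 0, "slide": [0, -0.0073, 0.0016], "turn": 0},
])

```text
clock: 25.9
tcp_pos: [482.3, -44.6, 204.4]
tool_rot: [[-0.868, -0.497, -0.001], [-0.497, 0.868, 0.002], [-0.0, 0.002, -1.0]]
force: [-1.5, 3.5, 9.5]
width: 13.3
grip_force: 33.4
```

```bash
python3 st.py; python3 -c "
from h import *;s=sense();print(s['force'],s['moment'],s['width'])"
```

```text
[482.33498194 -44.63256834 204.35842996] f stand 3.7874534662649277 -0.3977480969830069 stand -99.36608338502919 167.49144872414507 yaw -150.2152617661371
[-1.54319259  3.48160365  9.52496974] [ 1.08104857  0.4999635  -0.13428355] 13.339729655755551
```

>>> drive_tool([
  {"grip": 0, "slide": [0, -0.0071, 0.0023], "turn": 0},
  {"grip": 0, "slide": [0, -0.0069, 0.0028], "turn": 0},
  {"grip": 0, "slide": [0, -0.0066, 0.0034], "turn": 0},
  {"grip": 0, "slide": [0, -0.0063, 0.0039], "turn": 0},
  {"grip": 0, "slide": [0, -0.006, 0.0044], "turn": 0},
  {"grip": 0, "slide": [0, -0.0056, 0.0049], "turn": 0},
  {"grip": 0, "slide": [0, -0.0051, 0.0054], "turn": 0},
  {"grip": 0, "slide": [0, -0.0047, 0.0057], "turn": 0},
  {"grip": 0, "slide": [0, -0.0043, 0.0061], "turn": 0},
  {"grip": 0, "slide": [0, -0.0037, 0.0065], "turn": 0},
])

```text
clock: 26.73
tcp_pos: [510.0, -94.5, 158.4]
tool_rot: [[-0.868, -0.496, -0.002], [-0.496, 0.868, 0.001], [0.001, 0.001, -1.0]]
force: [-2.6, 5.1, 3.5]
width: 13.7
grip_force: 33.3
```

>>> drive_tool([
  {"grip": 0, "slide": [0, -0.0031, 0.0067], "turn": 0},
  {"grip": 0, "slide": [0, -0.0026, 0.007], "turn": 0},
  {"grip": 0, "slide": [0, 0, 0.002], "turn": 0},
  {"grip": 0, "slide": [0, 0, 0.001], "turn": 0},
  {"grip": 0, "slide": [0, 0, 0], "turn": 0},
  {"grip": 0, "slide": [0, 0, 0], "turn": 0},
  {"grip": 0, "slide": [0, 0, 0], "turn": 0},
  {"grip": 0, "slide": [0, 0, 0], "turn": 0},
  {"grip": 0, "slide": [0, 0, 0], "turn": 0},
  {"grip": 0, "slide": [0, 0, 0], "turn": 0},
])

```text
clock: 27.57
tcp_pos: [513.0, -99.8, 143.1]
tool_rot: [[-0.868, -0.496, -0.001], [-0.496, 0.868, -0.001], [0.001, -0.001, -1.0]]
force: [-8.3, 3.8, 19.6]
width: 13.7
grip_force: 35.7
```

```bash
python3 st.py; python3 -c "
from h import *;s=sense();print(s['force'],s['moment'],s['width'])"
```

```text
[512.96566397 -99.78866172 143.08851242] f stand 7.409339838021151 5.343814812327078 stand -162.44974086717485 168.4324463706434 yaw -150.2665392535997
[-8.32600076  3.75930645 19.5961565 ] [ 0.83458132  1.60180644 -0.11448731] 13.74669792393239
```

>>> drive_tool([
  {"grip": 0, "slide": [0, 0, -0.001], "turn": 0},
  {"grip": 0, "slide": [0, 0, 0], "turn": 0},
  {"grip": 60, "slide": [0, 0, 0], "turn": 0},
  {"grip": 60, "slide": [0, 0, 0], "turn": 0},
  {"grip": 60, "slide": [0, 0, 0], "turn": 0},
  {"grip": 60, "slide": [0, 0, 0], "turn": 0},
  {"grip": 60, "slide": [0, 0, 0], "turn": 0},
  {"grip": 60, "slide": [0, 0, 0], "turn": 0},
  {"grip": 60, "slide": [0, 0, -0.005], "turn": 0},
  {"grip": 60, "slide": [0, 0, -0.01], "turn": 0},
])

```text
clock: 28.4
tcp_pos: [513.0, -100.2, 157.0]
tool_rot: [[-0.868, -0.496, -0.002], [-0.496, 0.868, 0.0], [0.002, 0.002, -1.0]]
force: [-0.5, 0.0, 0.1]
width: 51.2
grip_force: 0.0
```

>>> drive_tool([
  {"grip": 60, "slide": [0, 0, -0.015], "turn": 0},
  {"grip": 60, "slide": [0, 0, -0.02], "turn": 0},
  {"grip": 60, "slide": [0, 0, -0.02], "turn": 0},
  {"grip": 60, "slide": [0, 0, -0.02], "turn": 0},
  {"grip": 60, "slide": [0.02, 0, -0.02], "turn": 0},
  {"grip": 60, "slide": [0.025, 0, -0.02], "turn": 0},
  {"grip": 60, "slide": [0.025, 0, -0.01], "turn": 0},
  {"grip": 60, "slide": [0.025, 0, 0], "turn": 0},
  {"grip": 60, "slide": [0.02, 0, 0], "turn": 0},
  {"grip": 60, "slide": [0, 0, 0], "turn": 0},
])

```text
clock: 29.23
tcp_pos: [410.7, -159.4, 283.5]
tool_rot: [[-0.87, -0.492, -0.001], [-0.492, 0.87, -0.002], [0.002, -0.002, -1.0]]
force: [0.1, 0.2, -0.3]
width: 51.1
grip_force: 0.0
```

```bash
python3 st.py
python3 - <<'E'
from h import *
c=cap('top'); s=cap('side')
f=lambda a,k:cv2.resize(cv2.cvtColor(a,cv2.COLOR_RGB2BGR),None,fx=k,fy=k,interpolation=cv2.INTER_CUBIC)
A=f(s['image'][215:345,255:385],3.07);B=f(c['image'][180:280,300:400],4)
D=f(s['image'][165:365,90:430],.6*1.175)  # context side
h=400;pad=lambda z:cv2.copyMakeBorder(z,0,max(0,h-len(z)),0,0,0)[:h]
t=np.hstack([pad(A),pad(B)]);E=f(c['image'][100:360,100:450],.75)
b=np.zeros((200,t.shape[1],3),np.uint8);b[:min(200,len(D)),:D.shape[1]]=D[:200];b[:min(200,len(E)),400:400+E.shape[1]]=E[:200]
cv2.imwrite('pics/z.png',np.vstack([t,b])[:600,:800])
E
```

```text
[ 410.74487448 -159.38980285  283.50892846] f stand 0.0958972914474064 -0.19384798417732724 stand -163.1619660379082 286.75775458744056 yaw -150.50767410289922
```

View pics/z.png

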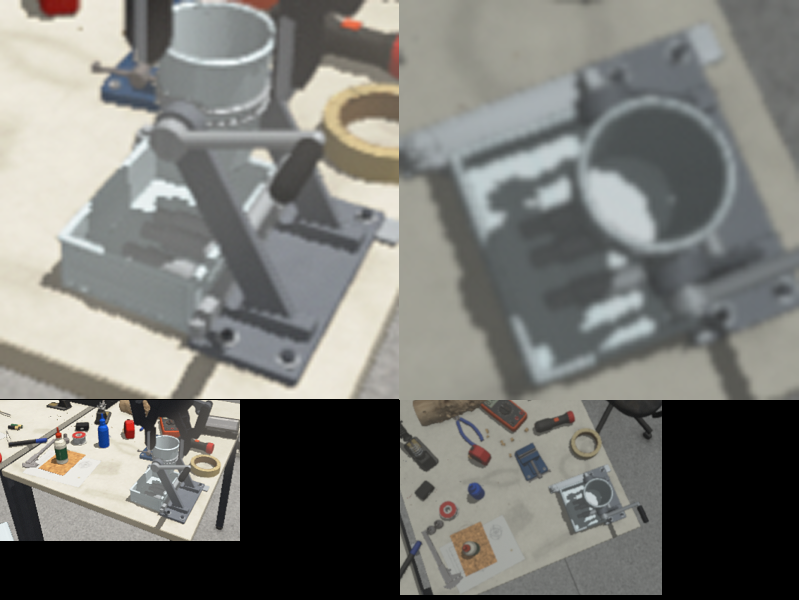

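The pot is empty and upright, the lever is back, and the spindles lie in the tray at top panel (540,195), (560,235) and (590,285). The bottle is on the mat. Last comes a numeric check of the tray's squareness.

Run:
```python
from h import *
c=cap('top');s=cap('side')
a=np.radians(119.9);x=np.array([np.cos(a),np.sin(a)]);y=np.array([-x[1],x[0]])
g=lambda u,v:onz(c,300+(u-400)/4,180+v/4,40)[:2]-[578,125]
S=lambda u,v:onz(s,255+u/3.07,215+v/3.07,40)[:2]-[578,125]
for A,B in((g(538,382),g(455,158)),(S(61,237),S(142,140))):
    d=A-B;print(np.degrees(np.arctan2(d[1],d[0]))%360,(A@x).round(1),(A@y).round(1),(B@x).round(1),(B@y).round(1))
```

```text
207.12844470236982 -6.4 143.6 -12.7 14.1
209.40658979817866 -7.8 143.7 -8.8 28.3
```

The two views put the tray within about 1–2° of square, so I give its free end a light confirming nudge against the rail.

>>> drive_tool([
  {"grip": 0, "slide": [0, 0.027, 0], "turn": 0},
  {"grip": 0, "slide": [0, 0.027, 0], "turn": 0},
  {"grip": 0, "slide": [-0.02, 0.027, 0], "turn": 0},
  {"grip": 0, "slide": [-0.025, 0.027, 0], "turn": 0},
  {"grip": 0, "slide": [-0.025, 0.027, 0], "turn": 0},
  {"grip": 0, "slide": [-0.025, 0.027, 0], "turn": 0},
  {"grip": 0, "slide": [-0.025, 0.027, 0], "turn": 0},
  {"grip": 0, "slide": [-0.025, 0.022, 0], "turn": 0},
  {"grip": 0, "slide": [-0.009, 0, 0], "turn": 0},
  {"grip": 0, "slide": [0, 0, 0], "turn": 0},
])

```text
clock: 30.27
tcp_pos: [444.3, 105.9, 282.4]
tool_rot: [[-0.865, -0.501, 0.0], [-0.501, 0.865, 0.003], [-0.002, 0.002, -1.0]]
force: [0.1, -0.6, -0.6]
width: -0.1
grip_force: 0.0
```

>>> drive_tool([
  {"grip": 0, "slide": [0, 0, 0.03], "turn": 0},
  {"grip": 0, "slide": [0, 0, 0.03], "turn": 0},
  {"grip": 0, "slide": [0, 0, 0.03], "turn": 0},
  {"grip": 0, "slide": [0, 0, 0.03], "turn": 0},
  {"grip": 0, "slide": [0, 0, 0.03], "turn": 0},
  {"grip": 0, "slide": [0, 0, 0.03], "turn": 0},
  {"grip": 0, "slide": [0, 0, 0.03], "turn": 0},
  {"grip": 0, "slide": [0, 0, 0.03], "turn": 0},
  {"grip": 0, "slide": [0, 0, 0.02], "turn": 0},
  {"grip": 0, "slide": [0, 0, 0], "turn": 0},
])

```text
clock: 31.1
tcp_pos: [441.0, 100.9, 19.3]
tool_rot: [[-0.869, -0.495, -0.006], [-0.495, 0.869, -0.002], [0.006, 0.001, -1.0]]
force: [-0.8, 0.4, -0.0]
width: 0.5
grip_force: 0.0
```

```bash
python3 st.py
```

```text
[441.04541966 100.92635079  19.27353191] f stand 0.7585515253002449 0.5314585563144056 stand 47.40081096545716 130.72589942636654 yaw -150.29697216585535
```

Move from 47 towards about 8.

>>> drive_tool([
  {"grip": 0, "slide": [0, -0.008, 0], "turn": 0},
  {"grip": 0, "slide": [0, -0.008, 0], "turn": 0},
  {"grip": 0, "slide": [0, -0.008, 0], "turn": 0},
  {"grip": 0, "slide": [0, -0.006, 0], "turn": 0},
  {"grip": 0, "slide": [0, -0.004, 0], "turn": 0},
  {"grip": 0, "slide": [0, -0.003, 0], "turn": 0},
  {"grip": 0, "slide": [0, -0.001, 0], "turn": 0},
  {"grip": 0, "slide": [0, -0.001, 0], "turn": 0},
  {"grip": 0, "slide": [0, 0, 0], "turn": 0},
  {"grip": 0, "slide": [0, 0, 0], "turn": 0},
])

```text
clock: 31.93
tcp_pos: [462.3, 68.7, 22.4]
tool_rot: [[-0.868, -0.496, -0.0], [-0.496, 0.868, 0.0], [0.0, 0.0, -1.0]]
force: [-0.5, -0.1, 0.2]
width: -0.0
grip_force: 0.0
```

```bash
python3 st.py
```

```text
[462.28411628  68.74246063  22.43910197] f stand 0.15199196590049904 0.43461146963155467 stand 8.913471343857648 128.35741704672313 yaw -150.2634274066113
```

>>> drive_tool([
  {"grip": 0, "slide": [0, -0.001, 0], "turn": 0},
  {"grip": 0, "slide": [0, -0.001, 0], "turn": 0},
  {"grip": 0, "slide": [0, -0.0005, 0], "turn": 0},
  {"grip": 0, "slide": [0, 0, 0], "turn": 0},
  {"grip": 0, "slide": [0, 0, 0], "turn": 0},
  {"grip": 0, "slide": [0, 0, 0], "turn": 0},
  {"grip": 0, "slide": [0, 0, 0], "turn": 0},
  {"grip": 0, "slide": [0, 0, 0], "turn": 0},
  {"grip": 0, "slide": [0, 0, 0], "turn": 0},
  {"grip": 0, "slide": [0, 0, 0], "turn": 0},
])

```text
clock: 32.77
tcp_pos: [463.6, 66.4, 22.4]
tool_rot: [[-0.868, -0.496, -0.0], [-0.496, 0.868, 0.0], [0.0, 0.0, -1.0]]
force: [-0.6, 1.7, 0.6]
width: 0.1
grip_force: 0.5
```

```bash
python3 st.py
```

```text
[463.60095657  66.38331432  22.41347634] f stand 1.7909185540979697 -0.3569810649928082 stand 6.211906339859774 128.39185798279132 yaw -150.27902893661374
```

>>> drive_tool([
  {"grip": 0, "slide": [0, -0.0005, 0], "turn": 0},
  {"grip": 0, "slide": [0, -0.0005, 0], "turn": 0},
  {"grip": 0, "slide": [0, 0, 0], "turn": 0},
  {"grip": 0, "slide": [0, 0, 0], "turn": 0},
  {"grip": 0, "slide": [0, 0, 0], "turn": 0},
  {"grip": 0, "slide": [0, 0, 0], "turn": 0},
  {"grip": 0, "slide": [0, 0, 0], "turn": 0},
  {"grip": 0, "slide": [0, 0, 0], "turn": 0},
  {"grip": 0, "slide": [0, 0, 0], "turn": 0},
  {"grip": 0, "slide": [0, 0, 0], "turn": 0},
])

```text
clock: 33.6
tcp_pos: [463.8, 66.0, 22.4]
tool_rot: [[-0.868, -0.496, -0.0], [-0.496, 0.868, 0.001], [0.0, 0.001, -1.0]]
force: [-2.6, 4.7, -0.4]
width: 0.3
grip_force: 2.6
```

```bash
python3 st.py
```

```text
[463.80088717  65.99657265  22.3855239 ] f stand 5.416121978928213 -0.08294734705776788 stand 5.7769782902659985 128.4113247761441 yaw -150.2518162310016
```

It is firmly against the rail: 1 mm commanded gave only 0.4 mm of motion and 5 N. I retreat and hand in.

>>> drive_tool([
  {"grip": 0, "slide": [0, 0.001, 0], "turn": 0},
  {"grip": 0, "slide": [0, 0.003, 0], "turn": 0},
  {"grip": 0, "slide": [0, 0.01, 0], "turn": 0},
  {"grip": 0, "slide": [0, 0.015, 0], "turn": 0},
  {"grip": 0, "slide": [0, 0.015, -0.02], "turn": 0},
  {"grip": 0, "slide": [0, 0.01, -0.03], "turn": 0},
  {"grip": 0, "slide": [0, 0, -0.04], "turn": 0},
  {"grip": 0, "slide": [0, 0, -0.04], "turn": 0},
  {"grip": 0, "slide": [0, 0, -0.04], "turn": 0},
  {"grip": 0, "slide": [0, 0, 0], "turn": 0},
])

```text
clock: 34.43
tcp_pos: [440.0, 114.6, 198.8]
tool_rot: [[-0.868, -0.496, 0.01], [-0.496, 0.868, 0.002], [-0.01, -0.004, -1.0]]
force: [1.5, 0.3, -0.5]
width: -0.4
grip_force: 0.0
```

```bash
python3 st.py; python3 -c "
from station import robot
print(robot.hand_in())"
```

```text
[440.04967195 114.5867635  198.84743349] f stand -0.4569407311539274 -1.4312864068584605 stand 59.73934635875507 124.77956162772622 yaw -150.25333122733747
the job is handed in; nothing more can be done
None
```

The job is handed in at 34 s (no verdict came back): the glue bottle is upright on the mat, the tray is square against the rail, the spindles have dropped into it (pot seen empty, though shadows kept me from counting all three clearly), and the pot is back upright.

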